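Lay out the alternator parts on their marked pads

ROBOT

A 7-joint arm with a two-finger parallel gripper is mounted at the origin on the work surface. World frame = base frame: x ahead of the robot, y to its left, z up, the work surface at z = 0. Lengths are in m, angles in rad, forces in N, time in s.
With the tool pointing down it reaches from about 0.425 to 0.975 m from the base axis. Payload 16.7 kg.
Tool frame: the origin (TCP) lies at the very end of the fingers, on their centre line; the grasp point (between the pads) lies 19 mm behind it; z points along the fingers, y is the direction in which the jaws open and shut (so a half turn about z gives the same grasp; the last joint's range is limited). The gripper opens to 85 mm and grips with 20 to 120 N. Pads are 22 mm wide; open, the fingers measure 114 mm over their backs; the gripper's body (76 mm by 85 mm) begins 54 mm behind the grasp point. The pads swing forward as they close: fully open they stand 13 mm farther back than shut.
Start: joints at [-1.478, 0.426, 0.074, 1.606, -0.034, 1.111, -0.067], TCP at [0.162, 0.655, 0.231] pointing down, gripper open.
Joint ranges: [-2.85, 2.85], [-0.5, 2.14], [-1.23, 1.37], [0.21, 2.46], [-1.02, 4.16], [0.16, 2.05], [-2.73, 2.73]. Speed limits (rad/s): [1.89, 1.89, 2.39, 2.39, 3.01, 3.01, 3.01].

INTERFACE

Orientations are given as a rotation vector (axis times angle).
In Python, from rig import env gives the robot as it stands.
- The arm moves only by the shell command python3 -m jog 'ROWS'. ROWS is JSON, a list of rows, each a list of 7 numbers: the shift along the tool's x, y, z in cm, then the turn, a rotation vector about the tool's x, y, z in degrees, then the opening, from -1 (shut) to 1 (fully open). A call has 1 to 12 rows; each row is the pose to reach, as a shift and turn from the pose commanded when the call began, along the tool's axes at that moment; what a row does not reach only later rows make up. A row lasts 1/10 s, in which the tool goes at most 50 mm and 8.59 degrees, less where a joint would pass 70% of its speed; a pose out of reach is approached as far as the arm can. A call with a gripper value outside its range is refused whole. The fingers move at their own pace and stop on an object; the grip force is fixed at half the most. Time passes only in rows, so rows that repeat a pose let the fingers close. It gives the time, the measured TCP pose, the force and the opening at its end, in the units of the state.
- env.observe(): the state, without advancing time (a new reading comes with each control period).
- env.capture(name): name is "side" or "top" or "wrist"; returns a dict with "pixels" (420x560x3 uint8, red, green, blue), "mtx" (3x3 intrinsics, pixels), "k1" (the pictures are not rectified: a ray, as slopes to the right and down, at radius r is drawn at 1 + k1 r^2 times it, then the intrinsics apply), "eye" and "orientation" of the camera in the world. Camera axes: x right, y up, looking along -z (the intrinsics and any distortion apply to the point x, -y, -z); pixel columns grow to the right and rows downward; lengths in m; the calibration is good to about 2 mm. A picture is of the moment at which its call begins. There is no depth.
- env.finish_job(): hands the job in, once; it reports no verdict.
The state is a dict: "t": time; "joint_pos": joint angles; "qd": joint speeds; "joint_efforts": joint torques, N m; "tcp_pos": TCP position; "tool_rot": TCP orientation; "ft_force": force on the tool from outside, world axes, zero at the start; "wrist_torque": the same for the moment, N m; "gripper_width": finger opening in m.
Only numpy, scipy, OpenCV 4.12 (cv2) and the standard library are available. Lean on these libraries where they do the work, as an engineer would, in place of code of your own. Each camera call takes 0.05 s, during which the arm holds its last target.

TASK

Lay the four loose alternator parts out for reassembly: put the fan, the ball bearing, the woodruff key and the nylon spacer each in the middle of the green pad that carries its painted shape, lying as they lie now (the spacer standing upright), with the key turned to lie along its half-moon, either way round. Leave the dark grey belt pulley and the brown brush holder where they are, and let go of everything.

Things in the scene. Friction and masses are not known exactly. Their poses are not given: they have to be found in the camera images.
- fan: Loose aluminium cooling fan lying flat, about 160 g: a round plate 116 mm across and 4 mm thick with nine low radial blades on top (up to 12 mm above the underside, from 29 mm radius outwards, one chipped short) and a plain round hub in the middle, 34 mm across, whose top is 39 mm above the underside. Lift it by the hub. Origin: centre of the underside; z up.
- bearing: Loose bronze ball bearing lying flat, about 110 g: 47 mm outside diameter, 14 mm high, 17 mm bore, steel balls between two bronze rings. Origin: centre of the underside; z up along the bore.
- key: Loose steel woodruff key, a half-moon lying flat, about 22 g: 31 mm long (x), 13 mm deep (y), 8 mm thick (z). The straight edge is on the -y side, the round edge bulges to +y. Best gripped across its 13 mm depth (along y) at the middle. Origin: centre of the 31 x 13 mm rectangle around it, on the underside; z up.
- spacer: Loose white nylon spacer standing upright, a tube of about 15 g: 30 mm outside diameter, 16 mm bore, 26 mm high. Origin: centre of the underside; z up.
- fan_pad: Round dark green pad for the fan, 130 mm across, 5 mm thick, with the fan's shape (a 116 mm ring, nine blades and hub disc) painted in aluminium colour, fixed to the counter. Origin: centre of its underside; z up.
- bearing_pad: Square dark green pad for the bearing, 80 x 80 mm, 5 mm thick, with two concentric bronze-coloured rings (the outer one 47 mm across) painted in its middle, fixed to the counter. Origin: centre of its underside; z up.
- spacer_pad: Square dark green pad for the spacer, 80 x 80 mm, 5 mm thick, with one white ring (30 mm outside, 16 mm inside) painted in its middle, fixed to the counter. Origin: centre of its underside; z up.
- key_pad: Square dark green pad for the key, 80 x 80 mm, 5 mm thick, with a light grey half-moon (31 x 13 mm) painted in its middle, long side along the pad's x, fixed to the counter. Origin: centre of its underside; z up.
- pulley: Loose dark grey steel belt pulley lying flat among the parts, 66 mm across, 30 mm high; to be left alone. Origin: centre of the underside.
- brush_holder: Loose brown brush holder, a block of 45 x 30 mm, 19 mm high with two black carbon brushes reaching to 35 mm from its origin on the +x side; to be left alone. Origin: centre of the block's underside.
Mind the look-alikes: they are no part of the job. Of the things like the fan, leave any that is pink; of the rest the smaller one is meant. There is more than one size of the bearing; the one meant has the size given above.

How it is judged:
At the end, for the whole second after the job is handed in: Each part rests flat and still on its own pad, centred within 10 mm (fan 12 mm), tilt under 0.12 rad, height within 3 mm; the key within 0.3 rad of its half-moon, either way round; pulley and brush holder within 25 mm of their starts (horizontal distance between fan and fan_pad below 0.012 m and z of fan in the frame of fan_pad between 0.002 and 0.008 m and angle between each of fan, bearing, key, spacer's own z axis and vertical below 0.12 rad and linear speed of each of fan, bearing, key, spacer below 0.02 m/s and angular speed of each of fan, bearing, key, spacer below 0.2 rad/s and horizontal distance between bearing and bearing_pad below 0.01 m and z of bearing in the frame of bearing_pad between 0.002 and 0.008 m and horizontal distance between key and key_pad below 0.01 m and z of key in the frame of key_pad between 0.002 and 0.008 m and angle between the x axis of key and the x axis of key_pad, either way round below 0.3 rad and horizontal distance between spacer and spacer_pad below 0.01 m and z of spacer in the frame of spacer_pad between 0.002 and 0.008 m and distance of each of pulley, brush_holder from where it was at the start of the episode below 0.025 m); the robot touches nothing.
It fails at once if the belt pulley is pushed away (25 mm) (distance of pulley from where it was at the start of the episode above 0.025 m).
It fails at once if the brush holder is pushed away (25 mm) (distance of brush_holder from where it was at the start of the episode above 0.025 m).
It also fails if it takes over 96 s, if anything falls off the work surface, if the arm or the gripper's body presses on something with over 40 N, if the wrist force passes 120 N, or if a joint passes its speed limit or range.

## Working session

There is one attempt and no reset: what is moved stays moved. The work goes in short steps, Python scripts to look and compute and a shell command to move; the robot and the scene stay as the last step left them, time stands still between calls to the robot, and variables do not carry over. Pictures are saved under pics/ and viewed, and the job is handed in when it is done.

```bash
mkdir -p pics; ls
python3 - <<'E'
from rig import env
import cv2,numpy as np
s=env.observe();print(s)
for n in("top","side","wrist"):
    c=env.capture(n);cv2.imwrite(f"pics/{n}0.png",c["pixels"][...,::-1]);np.savez(f"pics/{n}0.npz",**{k:np.array(v) for k,v in c.items()})
    print(n,c["mtx"],c["k1"],c["eye"],c["orientation"])
E
```

```text
pics
{'t': 0.0, 'joint_pos': array([-1.47749684,  0.42675158,  0.07383516,  1.60662235, -0.03409461,
        1.11079836, -0.06709083]), 'qd': array([-0.00101677,  0.00224542, -0.00123155,  0.00032906, -0.00154388,
        0.00013055,  0.0014393 ]), 'joint_efforts': array([ 2.28699639e-03, -9.49850678e+01,  3.76197830e+00, -4.63512683e+01,
        1.93588121e-02,  1.03179456e-02,  1.13584917e-05]), 'tcp_pos': array([0.16220499, 0.65479115, 0.2305903 ]), 'tool_rot': array([-3.80454489e-01, -3.11840686e+00,  2.07215982e-03]), 'ft_force': array([ 0.46784186,  0.2851948 , -0.68484064]), 'wrist_torque': array([-0.04013344,  0.01973843,  0.00645579]), 'gripper_width': 0.08534491011582337}
top [[471.83279479   0.         281.54540588]
 [  0.         471.83279479 209.35050886]
 [  0.           0.           1.        ]] -0.08137019604707657 [ 0.40815086 -0.05681851  1.1262542 ] [ 0.06118508 -0.03292961 -1.59119233]
side [[427.73644889   0.         277.61382541]
 [  0.         427.73644889 203.03365625]
 [  0.           0.           1.        ]] 0.011980694288343934 [ 0.05781042 -0.85835986  0.9126467 ] [ 0.77960379 -0.1862255  -0.43346414]
wrist [[374.84062662   0.         280.73993252]
 [  0.         374.84062662 210.81417365]
 [  0.           0.           1.        ]] 0.02636966108443792 [0.08993135 0.67262008 0.3739531 ] [-0.25270593 -0.19532732  1.31809048]
```

View pics/top0.png

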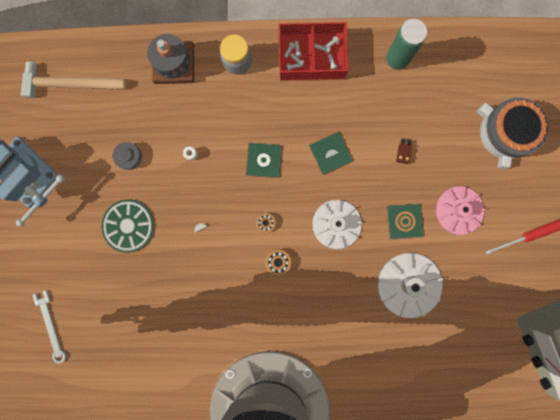

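View pics/side0.png

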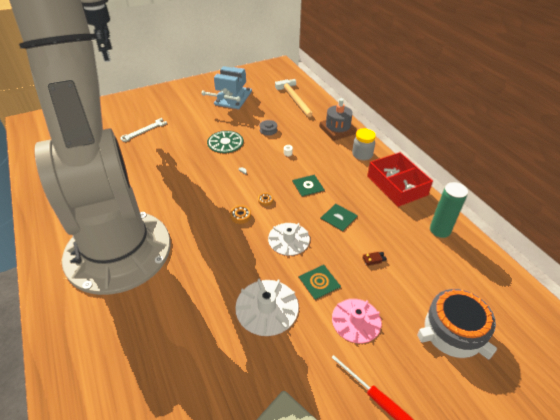

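View pics/wrist0.png

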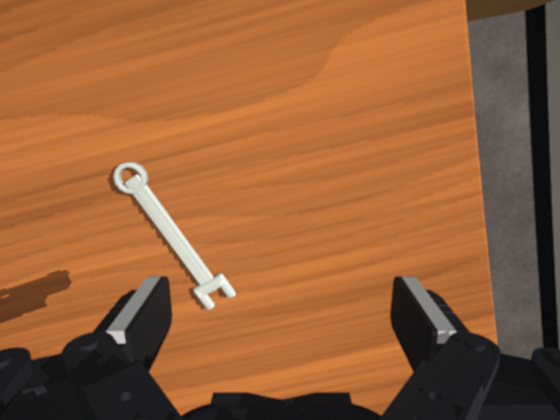

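```bash
cat > h.py <<'E'
import numpy as np,cv2
from scipy.spatial.transform import Rotation as R
def ray(c,uv):
    K=np.array(c["mtx"]);k1=float(c["k1"])
    d=np.array([[(uv[0]-K[0,2])/K[0,0],(uv[1]-K[1,2])/K[1,1]]])[0]
    p=d.copy()
    for _ in range(30): p=d/(1+k1*(p@p))
    return R.from_rotvec(c["orientation"]).apply([p[0],-p[1],-1])
def unp(c,uv,z):
    e=np.array(c["eye"]);r=ray(c,uv);return e+r*(z-e[2])/r[2]
def proj(c,P):
    q=R.from_rotvec(c["orientation"]).inv().apply(np.array(P,float)-c["eye"])
    p=np.array([q[0],-q[1]])/-q[2];p=p*(1+float(c["k1"])*(p@p));K=np.array(c["mtx"])
    return K[:2,:2]@p+K[:2,2]
def load(n): return dict(np.load(f"pics/{n}.npz"))
E
python3 - <<'E'
from h import *
c=load("top0")
im=cv2.imread("pics/top0.png")
a=cv2.resize(im[125:320,80:300],None,fx=3.6,fy=3.0*1.0,interpolation=cv2.INTER_CUBIC)
cv2.imwrite("pics/topL.png",cv2.resize(im[125:285,90:300],None,fx=3.7,fy=3.7,interpolation=cv2.INTER_CUBIC))
cv2.imwrite("pics/topR.png",cv2.resize(im[125:325,250:450],None,fx=3,fy=3,interpolation=cv2.INTER_CUBIC))
for n,uv,z in [("fan",(338,224),.004),("brg_s",(266,222),.014),("brg_b",(278,262),.014),("key",(201,228),.008),("spacer",(190,153.5),.026),("fanpad",(127,226),.005),("brgpad",(405,221),.005),("sppad",(264,160),.005),("keypad",(331,153),.005),("pulley",(127,155),.03),("brush",(404,151),.02),("bigfan",(411,285),0),("pink",(461,210),0)]:
    print(n,unp(c,uv,z).round(4))
E
```

```text
fan [ 0.4377 -0.1708  0.004 ]
brg_s [ 4.458e-01 -2.000e-04  1.400e-02]
brg_b [ 0.3512 -0.0267  0.014 ]
key [0.4349 0.1554 0.008 ]
spacer [0.6115 0.1767 0.026 ]
fanpad [0.4432 0.3362 0.005 ]
brgpad [ 0.4414 -0.3306  0.005 ]
sppad [0.595  0.0023 0.005 ]
keypad [ 0.6082 -0.1588  0.005 ]
pulley [0.6116 0.3277 0.03  ]
brush [ 0.6069 -0.3308  0.02  ]
bigfan [ 0.289  -0.3413  0.    ]
pink [ 0.4649 -0.4685  0.    ]
```

View pics/topL.png

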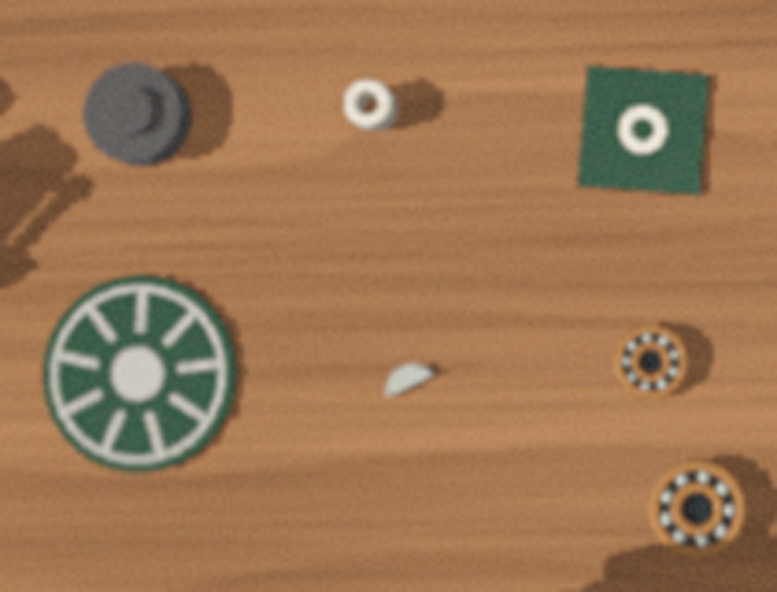

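View pics/topR.png

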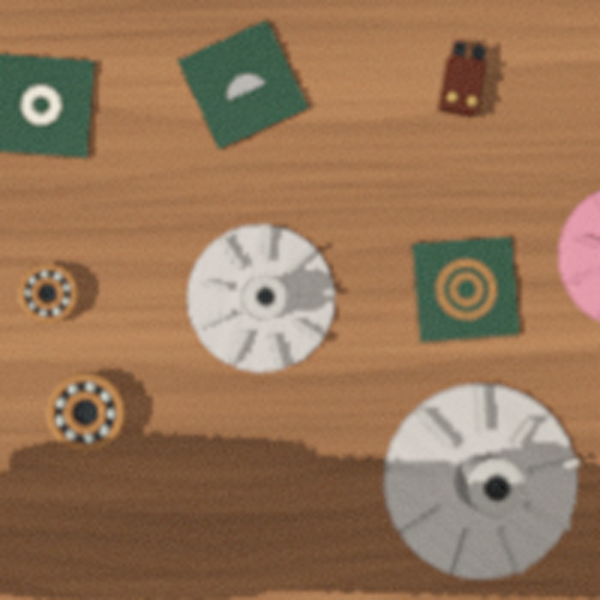

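```bash
cat >> h.py <<'E'
def blob(im,mask,uv,near=6):
    n,l,st,ce=cv2.connectedComponentsWithStats(mask.astype(np.uint8),connectivity=8)
    best=None
    d=[np.hypot(*(ce[i]-uv)) if st[i,4]>15 else 1e9 for i in range(1,n)]
    i=1+int(np.argmin(d)); return l==i,st[i],ce[i]
E
python3 - <<'E'
from h import *
for cam in("top0","side0"):
  c=load(cam);im=cv2.imread(f"pics/{cam}.png");h=cv2.cvtColor(im,cv2.COLOR_BGR2HSV)
  H,S,V=cv2.split(h)
  green=(H>60)&(H<95)&(S>70)
  white=(S<60)&(V>135)
  X=dict(fan=(.4377,-.1708,.004),key=(.4349,.1554,.008),spacer=(.6115,.1767,.026),fanpad=(.4432,.3362,.005),brgpad=(.4414,-.3306,.005),sppad=(.595,.0023,.005),keypad=(.6082,-.1588,.005))
  for n,P in X.items():
    uv=proj(c,P)
    m=green if n in("brgpad","sppad","keypad","fanpad") else white
    if n=="fanpad":m=green|white
    b,st,ce=blob(im,m,uv)
    k,_=cv2.findContours(b.astype(np.uint8),cv2.RETR_EXTERNAL,cv2.CHAIN_APPROX_NONE)
    k=max(k,key=len)
    w=np.array([unp(c,q[0],P[2])[:2] for q in k.astype(float)],np.float32)
    r=cv2.minAreaRect(w); 
    (x,y),rad=cv2.minEnclosingCircle(w)
    print(cam,n,"rect",np.round(r[0],4),np.round(r[1],4),round(r[2],1),"circ",round(x,4),round(y,4),round(rad,4),"cen",unp(c,ce,P[2])[:2].round(4),st[4])
E
```

```text
top0 fan rect [ 0.438  -0.1673] [0.1166 0.1141] 88.8 circ 0.4382 -0.1675 0.0589 cen [ 0.438  -0.1674] 1878
top0 key rect [0.4383 0.1594] [0.0139 0.0321] 25.3 circ 0.4349 0.1578 0.0161 cen [0.4378 0.1589] 71
top0 spacer rect [0.6128 0.178 ] [0.0312 0.0288] 88.4 circ 0.6125 0.1785 0.017 cen [0.6131 0.1785] 125
top0 fanpad rect [0.4438 0.3351] [0.1171 0.122 ] 3.0 circ 0.4447 0.3343 0.0621 cen [0.4443 0.3347] 1575
top0 brgpad rect [ 0.442  -0.3305] [0.0741 0.075 ] 2.7 circ 0.4414 -0.3307 0.0512 cen [ 0.442  -0.3308] 566
top0 sppad rect [0.596  0.0036] [0.0753 0.0748] 84.5 circ 0.5961 0.0033 0.0514 cen [0.5957 0.0035] 773
top0 keypad rect [ 0.6092 -0.1578] [0.0749 0.0753] 23.5 circ 0.6095 -0.1587 0.0513 cen [ 0.6091 -0.1576] 869
side0 fan rect [ 0.4384 -0.1692] [0.1143 0.1122] 63.9 circ 0.4384 -0.1692 0.0599 cen [ 0.436  -0.1711] 1022
side0 key rect [0.4368 0.1545] [0.0157 0.0293] 27.4 circ 0.4342 0.1531 0.0155 cen [0.4355 0.1554] 26
side0 spacer rect [0.6057 0.1654] [0.0555 0.0239] 62.4 circ 0.6064 0.1652 0.0281 cen [0.6068 0.1657] 73
side0 fanpad rect [0.4438 0.3345] [0.119  0.1218] 64.0 circ 0.4434 0.3335 0.0631 cen [0.4428 0.3336] 546
side0 brgpad rect [ 0.4399 -0.333 ] [0.0757 0.0759] 2.9 circ 0.4401 -0.3338 0.0514 cen [ 0.439  -0.3357] 436
side0 sppad rect [5.936e-01 4.000e-04] [0.0742 0.074 ] 84.3 circ 0.5931 -0.0008 0.0498 cen [ 0.5928 -0.0015] 290
side0 keypad rect [ 0.6076 -0.1609] [0.075  0.0748] 23.9 circ 0.6069 -0.1607 0.0496 cen [ 0.6069 -0.1626] 429
```

```bash
cat >> h.py <<'E'
def plan(s,P,yaw,tilt=True):
    T=R.from_rotvec(s["tool_rot"]);M=T.as_matrix()
    yw=np.radians(yaw)
    cur=np.degrees(np.arctan2(M[1,1],M[0,1]))
    d=(yaw-cur+90)%180-90; yw=np.radians(cur+d)
    y=np.array([np.cos(yw),np.sin(yw),0]);z=np.array([0,0,-1.]);x=np.cross(y,z)
    G=R.from_matrix(np.stack([x,y,z],1))
    sh=T.inv().apply(np.array(P)-s["tcp_pos"])*100
    tr=np.degrees((T.inv()*G).as_rotvec())
    print("t",round(s["t"],2),"yaw now",round(cur,1),"tcp",s["tcp_pos"].round(4),"w",round(s["gripper_width"],4),"F",s["ft_force"].round(1),"| shift",sh.round(2),"turn",tr.round(2))
def snap(env,n,name):
    c=env.capture(n);cv2.imwrite(f"pics/{name}.png",c["pixels"][...,::-1]);np.savez(f"pics/{name}.npz",**{k:np.array(v) for k,v in c.items()});return c
E
python3 - <<'E'
from h import *
from rig import env
plan(env.observe(),(.611,.175,.15),80)
E
```

```text
t 0.15 yaw now 76.1 tcp [0.1623 0.6549 0.2308] w 0.0856 F [ 1.2 -0.3  0.4] | shift [-55.1  -35.78   8.12] turn [-0.06  0.   -3.91]
```

```bash
python3 -m jog '[[-55,-36,0,0,0,-4,1],[-55,-36,0,0,0,-4,1],[-55,-36,0,0,0,-4,1],[-55,-36,0,0,0,-4,1],[-55,-36,0,0,0,-4,1],[-55,-36,0,0,0,-4,1],[-55,-36,8,0,0,-4,1],[-55,-36,8,0,0,-4,1],[-55,-36,8,0,0,-4,1],[-55,-36,8,0,0,-4,1],[-55,-36,8,0,0,-4,1],[-55,-36,8,0,0,-4,1]]'
python3 - <<'E'
from h import *
from rig import env
plan(env.observe(),(.611,.175,.15),80)
E
```

```text
t: 1.35
tcp_pos: [0.5666, 0.2192, 0.1653]
tool_rot: [-0.271, -3.13, -0.0]
ft_force: [0.9, 1.6, -0.9]
gripper_width: 0.0855
t 1.35 yaw now 80.1 tcp [0.5666 0.2192 0.1653] w 0.0855 F [ 0.9  1.6 -0.9] | shift [-5.13 -3.59  1.53] turn [ 0.  -0.   0.1]
```

```bash
python3 -m jog '[[-5,-3.5,1.5,0,0,0,1],[-5,-3.5,1.5,0,0,0,1],[-5,-3.5,1.5,0,0,0,1],[-5,-3.5,1.5,0,0,0,1]]'
python3 - <<'E'
from h import *
from rig import env
plan(env.observe(),(.611,.175,.15),80)
c=snap(env,"wrist","w1")
for n,P in dict(sp=(.6125,.178,.026),spb=(.6125,.178,0)).items(): print(proj(c,P))
E
```

```text
t: 1.75
tcp_pos: [0.6083, 0.1783, 0.1505]
tool_rot: [-0.271, -3.129, -0.0]
ft_force: [-0.1, 0.9, -0.5]
gripper_width: 0.0855
t 1.75 yaw now 80.1 tcp [0.6083 0.1783 0.1505] w 0.0855 F [-0.1  0.9 -0.5] | shift [-0.32 -0.28  0.05] turn [-0.   -0.05  0.1 ]
[281.8554067  206.87479812]
[281.78677136 197.85761733]
```

View pics/w1.png

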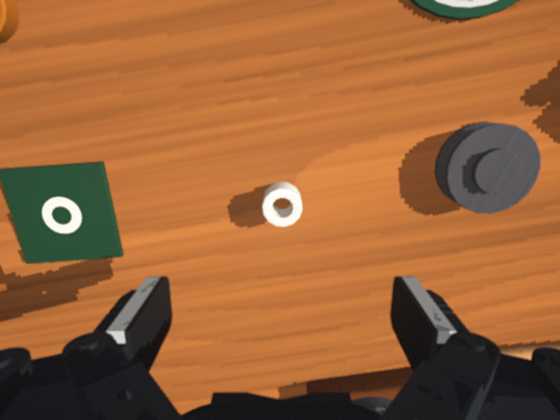

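Run:
```python
from h import *
from rig import env
c=load("w1")
a=unp(c,(282.8,205),.026);b=unp(c,(62,215),.005);print(a,b,unp(c,(494,171),.03))
plan(env.observe(),(*a[:2],.005),80)
```

```text
[0.61118939 0.17894007 0.026     ] [0.59505743 0.00220246 0.005     ] [0.61105377 0.33036831 0.03      ]
t 1.8 yaw now 80.2 tcp [0.6081 0.179  0.1508] w 0.0854 F [-1.   0.8  0.2] | shift [-0.31  0.04 14.58] turn [ 0.02 -0.03  0.16]
```

```bash
python3 -m jog '[[-0.3,0,5,0,0,0,1],[-0.3,0,9.5,0,0,0,1],[-0.3,0,12.5,0,0,0,1],[-0.3,0,14.5,0,0,0,1],[-0.3,0,14.5,0,0,0,1],[-0.3,0,14.5,0,0,0,-1],[-0.3,0,14.5,0,0,0,-1],[-0.3,0,14.5,0,0,0,-1],[-0.3,0,14.5,0,0,0,-1],[-0.3,0,14.5,0,0,0,-1],[-0.3,0,14.5,0,0,0,-1]]'
```

```text
t: 2.9
tcp_pos: [0.6123, 0.1775, 0.0071]
tool_rot: [0.271, 3.129, 0.002]
ft_force: [-3.6, -0.6, 12.7]
gripper_width: 0.0275
```

```bash
python3 -m jog '[[0,0,-0.2,0,0,0,-1],[0,0,-0.2,0,0,0,-1]]';python3 - <<'E'
from h import *
from rig import env
snap(env,"wrist","w2")
E
```

```text
t: 3.1
tcp_pos: [0.6121, 0.1773, 0.0084]
tool_rot: [0.272, 3.129, 0.001]
ft_force: [0.7, 0.8, -0.0]
gripper_width: 0.0275
```

View pics/w2.png

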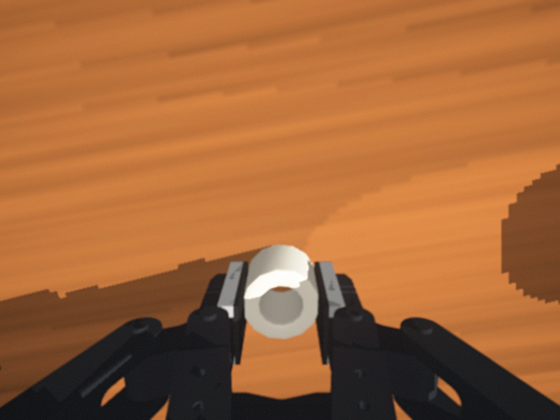

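Run:
```python
from h import *
from rig import env
plan(env.observe(),(.596,.0022,.0135),80)
```

```text
t 3.15 yaw now 80.1 tcp [0.612  0.1772 0.0081] w 0.0273 F [ 0.9  0.1 -0. ] | shift [ -1.44 -17.52  -0.54] turn [0.01 0.03 0.08]
```

```bash
python3 -m jog '[[0,0,-4,0,0,0,-1],[0,0,-6,0,0,0,-1],[-0.4,-4,-6,0,0,0,-1],[-0.8,-8.5,-6,0,0,0,-1],[-1.2,-13,-6,0,0,0,-1],[-1.4,-16.5,-6,0,0,0,-1],[-1.4,-17.5,-6,0,0,0,-1],[-1.4,-17.5,-5,0,0,0,-1],[-1.4,-17.5,-3,0,0,0,-1],[-1.4,-17.5,-1.5,0,0,0,-1],[-1.4,-17.5,-1,0,0,0,-1],[-1.4,-17.5,-0.9,0,0,0,-1]]';python3 - <<'E'
from h import *
from rig import env
plan(env.observe(),(.596,.0022,.0125),80)
snap(env,"wrist","w3")
E
```

```text
t: 4.35
tcp_pos: [0.595, 0.0032, 0.0157]
tool_rot: [-0.27, -3.128, 0.0]
ft_force: [-0.4, -0.3, 0.1]
gripper_width: 0.027
t 4.35 yaw now 80.2 tcp [0.595  0.0032 0.0157] w 0.027 F [-0.4 -0.3  0.1] | shift [-0.12 -0.08  0.32] turn [-0.03 -0.1   0.15]
```

View pics/w3.png

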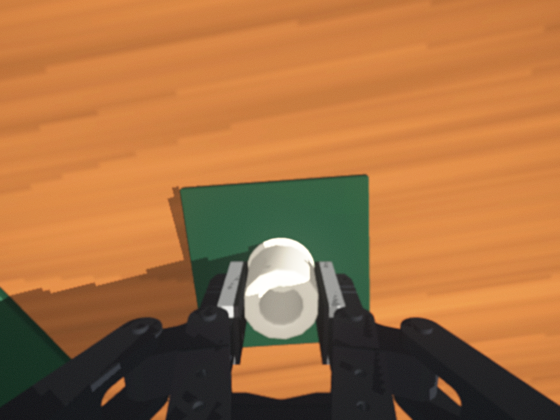

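```bash
python3 -m jog '[[-0.1,0,0.15,0,0,0,-1],[-0.1,0,0.3,0,0,0,-1],[-0.1,0,0.3,0,0,0,-1],[-0.1,0,0.3,0,0,0,-1]]'
```

```text
t: 4.8
tcp_pos: [0.5966, 0.0022, 0.014]
tool_rot: [0.271, 3.13, 0.0]
ft_force: [0.7, 0.6, -0.7]
gripper_width: 0.0273
```

```bash
python3 -m jog '[[0,0,0.15,0,0,0,-1],[0,0,0.15,0,0,0,-1]]'
```

```text
t: 5.0
tcp_pos: [0.5964, 0.0022, 0.0122]
tool_rot: [-0.272, -3.13, 0.0]
ft_force: [0.1, -0.5, 0.2]
gripper_width: 0.0273
```

```bash
python3 -m jog '[[0,0,0.1,0,0,0,-1],[0,0,0.1,0,0,0,-1]]';python3 -m jog '[[0,0,0.1,0,0,0,-1],[0,0,0.1,0,0,0,-1]]'
```

```text
t: 5.2
tcp_pos: [0.5965, 0.0022, 0.0121]
tool_rot: [-0.272, -3.13, -0.001]
ft_force: [-6.5, 0.3, 16.9]
gripper_width: 0.0272
t: 5.4
tcp_pos: [0.5965, 0.0022, 0.012]
tool_rot: [0.272, 3.13, 0.001]
ft_force: [-12.4, -0.8, 35.3]
gripper_width: 0.0274
```

```bash
python3 -m jog '[[0,0,-0.15,0,0,0,-1],[0,0,-0.15,0,0,0,0.3],[0,0,-0.15,0,0,0,1],[0,0,-0.15,0,0,0,1],[0,0,-0.15,0,0,0,1],[0,0,-4,0,0,0,1],[0,0,-8,0,0,0,1],[0,0,-12,0,0,0,1],[0,0,-13.8,0,0,0,1],[0,0,-13.8,0,0,0,1]]';python3 - <<'E'
from h import *
from rig import env
plan(env.observe(),(.438,.157,.15),25.3)
snap(env,"wrist","w4")
E
```

```text
t: 6.4
tcp_pos: [0.598, 0.0023, 0.1511]
tool_rot: [0.271, 3.125, 0.002]
ft_force: [-0.6, 0.5, 0.2]
gripper_width: 0.0851
t 6.4 yaw now 80.1 tcp [0.598  0.0023 0.1511] w 0.0851 F [-0.6  0.5  0.2] | shift [18.42 12.48  0.06] turn [ 0.2   0.18 54.78]
```

View pics/w4.png

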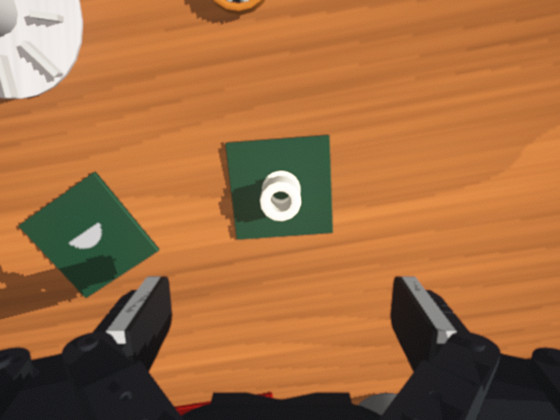

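```bash
python3 - <<'E'
from h import *
c=load("w4")
p=[unp(c,q,.005) for q in[(225,143),(328.5,135),(333,234),(236,240)]]
print(np.mean(p,0),unp(c,(280.5,196.5),.031), [unp(c,q,.005).round(4) for q in [(68,238),(103,232),(20,226),(96,172),(158,248),(87,297)]])
E
python3 -m jog '[[4,2.7,0,0,0,8,1],[8,5.5,0,0,0,16,1],[12,8.3,0,0,0,24,1],[16,11,0,0,0,32,1],[18.4,12.5,0,0,0,40,1],[18.4,12.5,0,0,0,48,1],[18.4,12.5,0,0,0,55,1],[18.4,12.5,0,0,0,55,1],[18.4,12.5,0,0,0,55,1],[18.4,12.5,0,0,0,55,1]]';python3 - <<'E'
from h import *
from rig import env
plan(env.observe(),(.438,.157,.15),25.3)
snap(env,"wrist","w5")
E
```

```text
[0.59523251 0.00245052 0.005     ] [0.59358897 0.00261544 0.031     ] [array([ 0.6052, -0.176 ,  0.005 ]), array([ 0.6051, -0.1465,  0.005 ]), array([ 0.5887, -0.2099,  0.005 ]), array([ 0.5564, -0.1364,  0.005 ]), array([ 0.6266, -0.1064,  0.005 ]), array([ 0.6601, -0.1782,  0.005 ])]
t: 7.45
tcp_pos: [0.4367, 0.1567, 0.1478]
tool_rot: [-1.682, -2.653, 0.001]
ft_force: [-0.2, -0.8, -0.3]
gripper_width: 0.0852
t 7.45 yaw now 25.3 tcp [0.4367 0.1567 0.1478] w 0.0852 F [-0.2 -0.8 -0.3] | shift [-0.03  0.13 -0.22] turn [-0.05  0.02 -0.03]
```

View pics/w5.png

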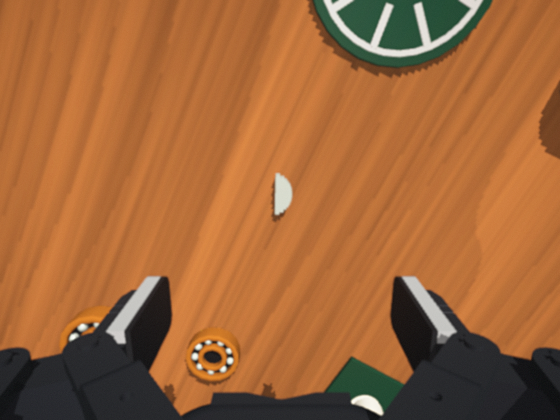

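Run:
```python
from h import *
from rig import env
c=load("w5");im=cv2.imread("pics/w5.png");h=cv2.cvtColor(im,cv2.COLOR_BGR2HSV)
b,st,ce=blob(im,(h[...,1]<70)&(h[...,2]>130),(283,194));print(st,ce)
k,_=cv2.findContours(b.astype(np.uint8),cv2.RETR_EXTERNAL,cv2.CHAIN_APPROX_NONE)
w=np.array([unp(c,q[0],.008)[:2] for q in k[0].astype(float)],np.float32);r=cv2.minAreaRect(w);print(r)
plan(env.observe(),(*r[0],.004),r[2])
c=load("w4");im=cv2.imread("pics/w4.png");h=cv2.cvtColor(im,cv2.COLOR_BGR2HSV)
b,st,ce=blob(im,(h[...,1]<70)&(h[...,2]>110),(86,236));print(st,ce)
k,_=cv2.findContours(b.astype(np.uint8),cv2.RETR_EXTERNAL,cv2.CHAIN_APPROX_NONE)
w=np.array([unp(c,q[0],.005)[:2] for q in k[0].astype(float)],np.float32);r=cv2.minAreaRect(w);print(r)
```

```text
[274 173  18  42 549] [281.76138434 193.77959927]
((0.4373420178890228, 0.15833517909049988), (0.012970894575119019, 0.032993022352457047), 23.31895637512207)
t 7.5 yaw now 25.2 tcp [0.4367 0.1567 0.1479] w 0.0855 F [0.  0.  0.3] | shift [ 0.13  0.13 14.39] turn [-0.04  0.02  1.9 ]
[ 68 222  34  27 528] [ 87.60606061 237.33901515]
((0.6085492968559265, -0.15976840257644653), (0.014394652098417282, 0.033261463046073914), 22.99401092529297)
```

```bash
python3 -m jog '[[0.1,0.1,5,0,0,1.5,1],[0.1,0.1,9.5,0,0,1.5,1],[0.1,0.1,12.5,0,0,1.5,1],[0.1,0.1,14,0,0,1.5,1],[0.1,0.1,14.4,0,0,1.5,1],[0.1,0.1,14.4,0,0,1.5,0],[0.1,0.1,14.4,0,0,1.5,-1],[0.1,0.1,14.4,0,0,1.5,-1],[0.1,0.1,14.4,0,0,1.5,-1],[0.1,0.1,14.4,0,0,1.5,-1],[0.1,0.1,14.4,0,0,1.5,-1],[0.1,0.1,14.4,0,0,1.5,-1]]'; python3 -m jog '[[0,0,0,0,0,0,-1],[0,0,0,0,0,0,-1]]'
```

```text
t: 8.7
tcp_pos: [0.4372, 0.1585, 0.0048]
tool_rot: [-1.72, -2.628, -0.001]
ft_force: [-4.0, -0.7, 14.8]
gripper_width: 0.0096
t: 8.9
tcp_pos: [0.4372, 0.1586, 0.0049]
tool_rot: [-1.72, -2.629, -0.001]
ft_force: [-4.1, -1.1, 15.3]
gripper_width: 0.0093
```

```bash
python3 -m jog '[[0,0,-3,0,0,0,-1],[0,0,-7,0,0,0,-1],[0,0,-10,0,0,0,-1],[0,0,-10,0,0,0,-1]]'
python3 - <<'E'
from h import *
from rig import env
plan(env.observe(),(.6082,-.1585,.06),23.4)
snap(env,"wrist","w6")
E
```

```text
t: 9.3
tcp_pos: [0.4389, 0.1593, 0.1078]
tool_rot: [1.719, 2.627, 0.008]
ft_force: [0.9, 0.5, -0.5]
gripper_width: 0.0093
t 9.3 yaw now 23.6 tcp [0.4389 0.1593 0.1078] w 0.0093 F [ 0.9  0.5 -0.5] | shift [-35.91   2.77   4.74] turn [ 0.32 -0.08  0.19]
```

View pics/w6.png

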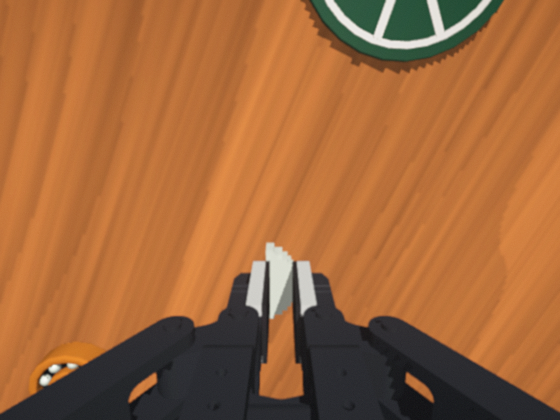

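```bash
python3 -m jog '[[-4.5,0.3,0,0,0,0,-1],[-9,0.7,0,0,0,0,-1],[-13.5,1,0,0,0,0,-1],[-18,1.4,0,0,0,0,-1],[-22.5,1.7,0,0,0,0,-1],[-27,2.1,0,0,0,0,-1],[-31.5,2.4,1,0,0,0,-1],[-35,2.8,3,0,0,0,-1],[-35.9,2.8,4.7,0,0,0,-1],[-35.9,2.8,4.7,0,0,0,-1],[-35.9,2.8,4.7,0,0,0,-1],[-35.9,2.8,4.7,0,0,0,-1]]'
python3 - <<'E'
from h import *
from rig import env
plan(env.observe(),(.6082,-.1585,.012),23.4)
snap(env,"wrist","w7")
E
```

```text
t: 10.55
tcp_pos: [0.6065, -0.1584, 0.0577]
tool_rot: [-1.719, -2.629, -0.001]
ft_force: [0.3, -0.1, 0.2]
gripper_width: 0.0094
t 10.55 yaw now 23.6 tcp [ 0.6065 -0.1584  0.0577] w 0.0094 F [ 0.3 -0.1  0.2] | shift [-0.08  0.15  4.57] turn [ 0.02 -0.02  0.25]
```

View pics/w7.png

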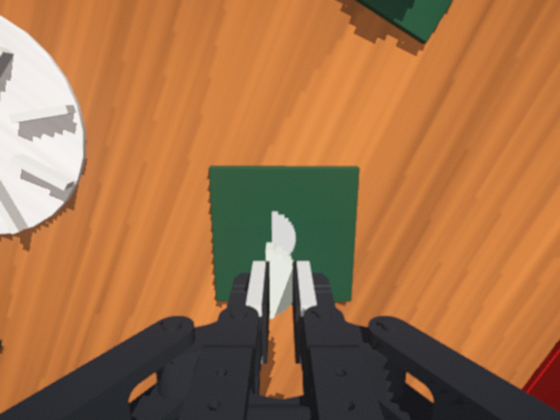

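```bash
python3 -m jog '[[-0.1,0.1,2.5,0,0,0,-1],[-0.1,0.1,3.8,0,0,0,-1],[-0.1,0.1,4.5,0,0,0,-1],[-0.1,0.1,4.7,0,0,0,-1],[-0.1,0.1,4.7,0,0,0,-1]]';  python3 - <<'E'
from h import *
from rig import env
plan(env.observe(),(.6082,-.1585,.010),23.4)
snap(env,"wrist","w8")
E
```

```text
t: 11.1
tcp_pos: [0.6079, -0.1598, 0.0106]
tool_rot: [-1.72, -2.629, -0.0]
ft_force: [-0.7, 0.1, 0.4]
gripper_width: 0.0094
t 11.1 yaw now 23.6 tcp [ 0.6079 -0.1598  0.0106] w 0.0094 F [-0.7  0.1  0.4] | shift [0.11 0.08 0.06] turn [ 0.  -0.   0.2]
```

View pics/w8.png

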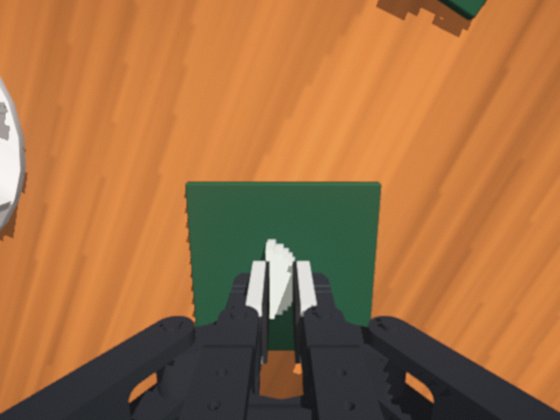

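```bash
python3 -m jog '[[0.1,0.1,0.05,0,0,0,-1],[0.1,0.1,0.1,0,0,0,-1],[0.1,0.1,0.1,0,0,0,-1]]'; python3 -m jog '[[0,0,0.1,0,0,0,-1],[0,0,0.1,0,0,0,-1]]'
```

```text
t: 11.45
tcp_pos: [0.6088, -0.1585, 0.01]
tool_rot: [1.72, 2.628, 0.001]
ft_force: [-1.5, 0.4, 8.3]
gripper_width: 0.0093
t: 11.65
tcp_pos: [0.6089, -0.1586, 0.0099]
tool_rot: [1.72, 2.628, 0.002]
ft_force: [-7.3, 2.5, 24.5]
gripper_width: 0.009
```

Contact. Release, rise, look.

```bash
python3 -m jog '[[0,0,-0.1,0,0,0,-1],[0,0,-0.1,0,0,0,-0.5],[0,0,-0.1,0,0,0,1],[0,0,-0.1,0,0,0,1],[0,0,-0.1,0,0,0,1],[0,0,-4,0,0,0,1],[0,0,-8,0,0,0,1],[0,0,-12,0,0,0,1],[0,0,-14,0,0,0,1],[0,0,-14,0,0,0,1]]';python3 - <<'E'
from h import *
from rig import env
plan(env.observe(),(.438,-.169,.15),23.4)
snap(env,"wrist","w9")
E
```

```text
t: 12.65
tcp_pos: [0.6099, -0.1591, 0.1514]
tool_rot: [1.718, 2.625, 0.004]
ft_force: [0.1, -0.0, 0.3]
gripper_width: 0.0855
t 12.65 yaw now 23.6 tcp [ 0.6099 -0.1591  0.1514] w 0.0855 F [ 0.1 -0.   0.3] | shift [  5.97 -16.15   0.06] turn [0.24 0.13 0.18]
```

View pics/w9.png

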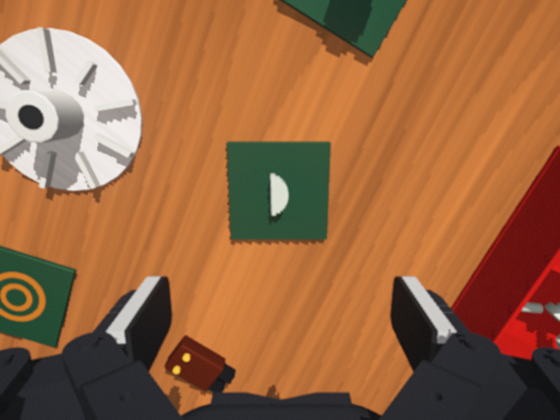

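```bash
python3 -m jog '[[1.5,-4,0,0,0,0,1],[3,-8,0,0,0,0,1],[4.5,-12,0,0,0,0,1],[6,-16.2,0,0,0,0,1],[6,-16.2,0,0,0,0,1],[6,-16.2,0,0,0,0,1],[6,-16.2,0,0,0,0,1]]';python3 - <<'E'
from h import *
from rig import env
s=env.observe();print(s["joint_pos"].round(2))
plan(s,(.438,-.169,.15),23.4)
snap(env,"wrist","w10")
E
```

```text
t: 13.4
tcp_pos: [0.4366, -0.1683, 0.148]
tool_rot: [1.72, 2.629, -0.001]
ft_force: [1.0, -0.1, -0.4]
gripper_width: 0.0856
[-0.26  0.21  0.56  2.17 -0.15  0.8   0.81]
t 13.4 yaw now 23.6 tcp [ 0.4366 -0.1683  0.148 ] w 0.0856 F [ 1.  -0.1 -0.4] | shift [-0.12  0.1  -0.2 ] turn [-0.01  0.01  0.22]
```

View pics/w10.png

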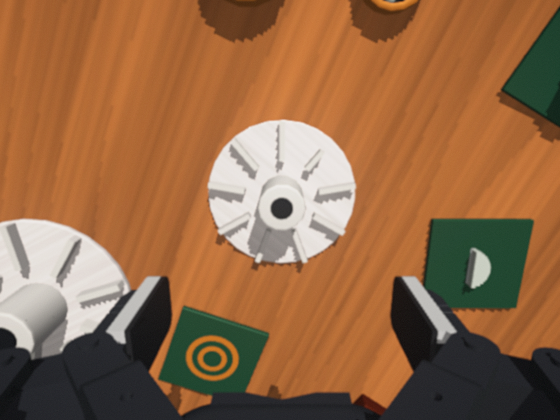

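Run:
```python
from h import *
from rig import env
c=load("w10")
a=unp(c,(282,208),.039)
im=cv2.imread("pics/w10.png");h=cv2.cvtColor(im,cv2.COLOR_BGR2HSV)
e=[unp(c,q,.004) for q in [(208,189),(356,189),(281,119)]]
print(a,[x.round(4) for x in e],(e[0]+e[1])/2)
print(unp(c,(212,358),.005))
plan(env.observe(),(*a[:2],.016),23.6)
```

```text
[ 0.4375139  -0.16889022  0.039     ] [array([ 0.3822, -0.1874,  0.004 ]), array([ 0.4889, -0.1408,  0.004 ]), array([ 0.4133, -0.1154,  0.004 ])] [ 0.43553477 -0.16411758  0.004     ]
[ 0.44054852 -0.33282833  0.005     ]
t 13.45 yaw now 23.6 tcp [ 0.4367 -0.1684  0.148 ] w 0.0852 F [ 0.9 -0.6 -0.3] | shift [-0.08  0.06 13.2 ] turn [-0.03  0.02  0.02]
```

```bash
python3 -m jog '[[-0.1,0.1,4.5,0,0,0,1],[-0.1,0.1,8.5,0,0,0,1],[-0.1,0.1,11.5,0,0,0,1],[-0.1,0.1,13,0,0,0,1],[-0.1,0.1,13,0,0,0,1],[-0.1,0.1,13,0,0,0,-1],[-0.1,0.1,13,0,0,0,-1],[-0.1,0.1,13,0,0,0,-1],[-0.1,0.1,13,0,0,0,-1],[-0.1,0.1,13,0,0,0,-1],[-0.1,0.1,13,0,0,0,-1]]'; python3 -m jog '[[0,0,-0.3,0,0,0,-1],[0,0,-1,0,0,0,-1],[0,0,-2,0,0,0,-1],[0,0,-2,0,0,0,-1]]'
python3 - <<'E'
from h import *
from rig import env
plan(env.observe(),(.438,-.169,.15),23.4)
snap(env,"wrist","w11")
E
```

```text
t: 14.55
tcp_pos: [0.4379, -0.169, 0.0193]
tool_rot: [1.72, 2.628, 0.002]
ft_force: [-2.4, 2.3, 16.8]
gripper_width: 0.0318
t: 14.95
tcp_pos: [0.4379, -0.1691, 0.0397]
tool_rot: [1.72, 2.627, 0.001]
ft_force: [0.4, 0.5, -3.1]
gripper_width: 0.0318
t 14.95 yaw now 23.6 tcp [ 0.4379 -0.1691  0.0397] w 0.0318 F [ 0.4  0.5 -3.1] | shift [ -0.     0.03 -11.03] turn [0.09 0.06 0.19]
```

View pics/w11.png

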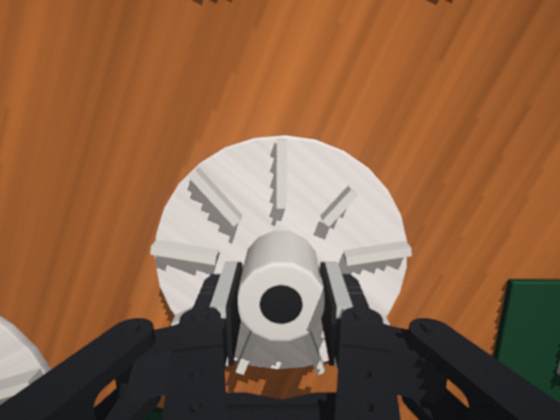

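Run:
```python
from h import *
from rig import env
s=env.observe()
plan(s,(.48,.06,.12),23.6)
plan(s,(.4437,.3347,.12),23.6)
```

```text
t 15.0 yaw now 23.6 tcp [ 0.4378 -0.169   0.0391] w 0.0319 F [-0.3 -0.6 -2.4] | shift [19.29 13.05 -8.09] turn [ 0.08  0.05 -0.  ]
t 15.0 yaw now 23.6 tcp [ 0.4378 -0.169   0.0391] w 0.0319 F [-0.3 -0.6 -2.4] | shift [45.91 20.72 -8.1 ] turn [ 0.08  0.05 -0.  ]
```

```bash
python3 -m jog '[[0,0,-4,0,0,0,-1],[0,0,-8,0,0,0,-1],[2.5,1.7,-8,0,0,0,-1],[6,4,-8,0,0,0,-1],[9.5,6.4,-8,0,0,0,-1],[13,8.7,-8,0,0,0,-1],[16.4,11,-8,0,0,0,-1],[19.3,13,-8,0,0,0,-1],[23,14.1,-8,0,0,0,-1],[27,15.3,-8,0,0,0,-1],[31,16.4,-8,0,0,0,-1],[35,17.6,-8,0,0,0,-1]]'
python3 - <<'E'
from h import *
from rig import env
s=env.observe()
plan(s,(.4437,.3347,.12),23.6)
E
```

```text
t: 16.2
tcp_pos: [0.4577, 0.2238, 0.1182]
tool_rot: [-1.72, -2.628, 0.0]
ft_force: [1.3, -0.7, -2.6]
gripper_width: 0.0319
t 16.2 yaw now 23.6 tcp [0.4577 0.2238 0.1182] w 0.0319 F [ 1.3 -0.7 -2.6] | shift [10.72  3.15 -0.18] turn [-0.01 -0.   -0.01]
```

```bash
python3 -m jog '[[3.5,1,0,0,0,0,-1],[7,2,0,0,0,0,-1],[10,3,1,0,0,0,-1],[10.7,3.1,4,0,0,0,-1],[10.7,3.1,6,0,0,0,-1],[10.7,3.1,7,0,0,0,-1],[10.7,3.1,7,0,0,0,-1],[10.7,3.1,7,0,0,0,-1]]'
python3 - <<'E'
from h import *
from rig import env
s=env.observe()
plan(s,(.4437,.3347,.026),23.6)
snap(env,"wrist","w12");snap(env,"top","t12")
im=cv2.imread("pics/t12.png")
cv2.imwrite("pics/t12c.png",cv2.resize(im[160:290,60:220],None,fx=4,fy=4,interpolation=cv2.INTER_CUBIC))
E
```

```text
t: 17.0
tcp_pos: [0.4445, 0.3324, 0.0489]
tool_rot: [1.721, 2.628, 0.001]
ft_force: [-0.3, -0.7, -1.7]
gripper_width: 0.0321
t 17.0 yaw now 23.5 tcp [0.4445 0.3324 0.0489] w 0.0321 F [-0.3 -0.7 -1.7] | shift [0.24 0.02 2.29] turn [ 0.02 -0.   -0.06]
```

View pics/w12.png

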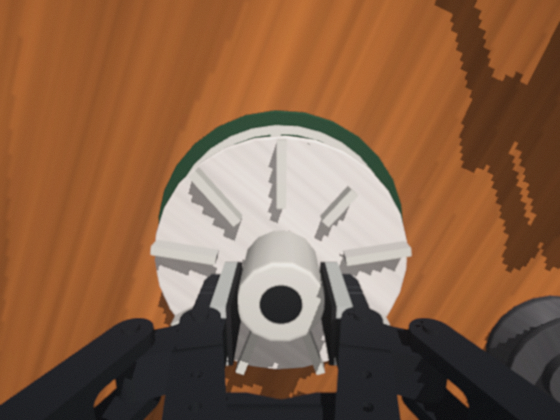

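View pics/t12c.png

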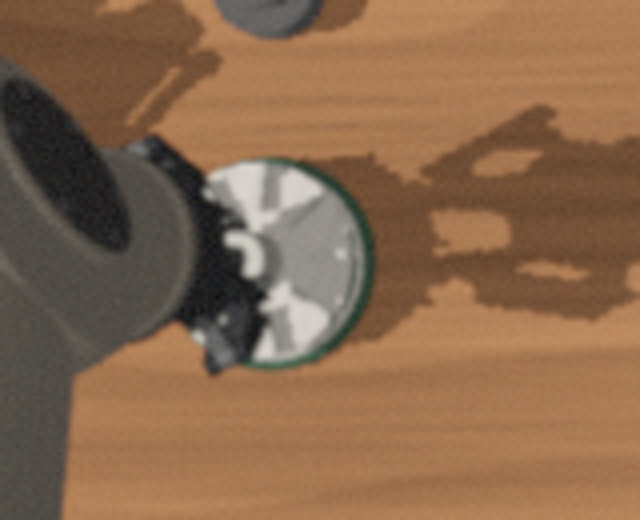

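```bash
python3 -m jog '[[0.2,0,1.2,0,0,0,-1],[0.2,0,2,0,0,0,-1],[0.2,0,2.2,0,0,0,-1],[0.2,0,2.3,0,0,0,-1],[0.2,0,2.3,0,0,0,-1]]'; python3 -m jog '[[0,0,0.1,0,0,0,-1],[0,0,0.1,0,0,0,-1]]';python3 - <<'E'
from h import *
from rig import env
snap(env,"wrist","w13")
plan(env.observe(),(.4437,.3347,.0243),23.6)
E
```

```text
t: 17.6
tcp_pos: [0.4432, 0.3343, 0.0251]
tool_rot: [-1.721, -2.628, 0.001]
ft_force: [-0.4, 0.3, -1.4]
gripper_width: 0.0314
t: 17.8
tcp_pos: [0.4434, 0.3346, 0.0245]
tool_rot: [1.721, 2.628, 0.001]
ft_force: [0.6, 1.3, -0.7]
gripper_width: 0.0318
t 17.85 yaw now 23.6 tcp [0.4434 0.3346 0.0245] w 0.0319 F [-0.1 -0.2 -0.7] | shift [0.   0.04 0.02] turn [ 0.02 -0.01 -0.02]
```

View pics/w13.png

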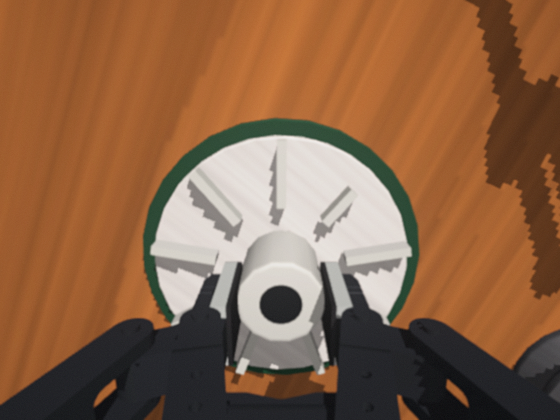

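```bash
python3 -m jog '[[0.2,0,0,0,0,0,-1],[0.2,0,0.05,0,0,0,-1],[0.2,0,0.1,0,0,0,-1],[0.2,0,0.1,0,0,0,-1]]'
```

```text
t: 18.25
tcp_pos: [0.4426, 0.3365, 0.0243]
tool_rot: [-1.721, -2.628, -0.001]
ft_force: [-5.9, -4.7, 22.2]
gripper_width: 0.032
```

```bash
python3 -m jog '[[0.2,0,-0.1,0,0,0,-1],[0.2,0,-0.1,0,0,0,0.2],[0.2,0,-0.1,0,0,0,1],[0.2,0,-0.1,0,0,0,1],[0.2,0,-0.1,0,0,0,1],[0.2,0,-0.1,0,0,0,1],[0.2,0,-4,0,0,0,1],[0.2,0,-8,0,0,0,1],[0.2,0,-12,0,0,0,1],[0.2,0,-13,0,0,0,1],[0.2,0,-13,0,0,0,1]]';python3 - <<'E'
from h import *
from rig import env
snap(env,"wrist","w14")
s=env.observe();print(s["joint_pos"].round(2))
plan(s,(.446,0,.15),80)
plan(s,(.48,.10,.15),80)
E
```

```text
t: 19.35
tcp_pos: [0.4422, 0.3389, 0.1548]
tool_rot: [1.72, 2.629, 0.005]
ft_force: [-0.5, -0.1, -0.7]
gripper_width: 0.0851
[-1.1   0.34  0.4   1.97 -0.17  0.87 -0.2 ]
t 19.4 yaw now 23.6 tcp [0.4416 0.3384 0.1533] w 0.0853 F [ 0.2  0.4 -0.8] | shift [-31.18 -13.14   0.3 ] turn [ 5.00e-02 -1.00e-02 -5.64e+01]
t 19.4 yaw now 23.6 tcp [0.4416 0.3384 0.1533] w 0.0853 F [ 0.2  0.4 -0.8] | shift [-23.38  -6.02   0.31] turn [ 5.00e-02 -1.00e-02 -5.64e+01]
```

View pics/w14.png

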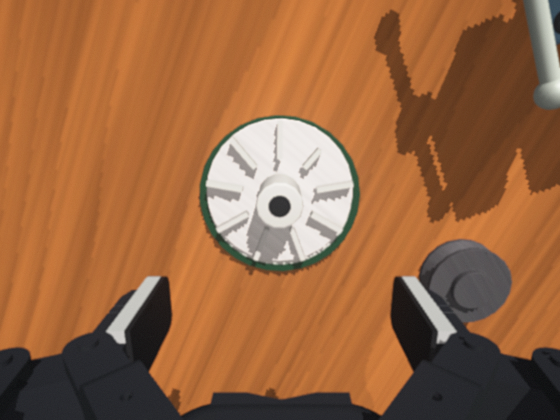

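```bash
python3 -m jog '[[-4,-1,0,0,0,-8,1],[-8,-2,0,0,0,-16,1],[-12.5,-3,0,0,0,-24,1],[-17,-4.3,0,0,0,-32,1],[-21,-5.4,0,0,0,-40,1],[-23.5,-7,0,0,0,-48,1],[-27,-10,0,0,0,-56,1],[-31,-13,0,0,0,-56,1],[-31,-13,0,0,0,-56,1],[-31,-13,0,0,0,-56,1],[-31,-13,0,0,0,-56,1],[-31,-13,0,0,0,-56,1]]';python3 - <<'E'
from h import *
from rig import env
snap(env,"wrist","w15")
plan(env.observe(),(.446,0,.15),80)
E
```

```text
t: 20.6
tcp_pos: [0.4465, 0.003, 0.1527]
tool_rot: [-0.282, -3.128, 0.001]
ft_force: [-0.7, 0.1, 0.5]
gripper_width: 0.0853
t 20.65 yaw now 79.7 tcp [0.4465 0.0029 0.1528] w 0.0852 F [0.3 0.8 1.2] | shift [ 0.   -0.3   0.28] turn [-0.03 -0.04 -0.32]
```

View pics/w15.png

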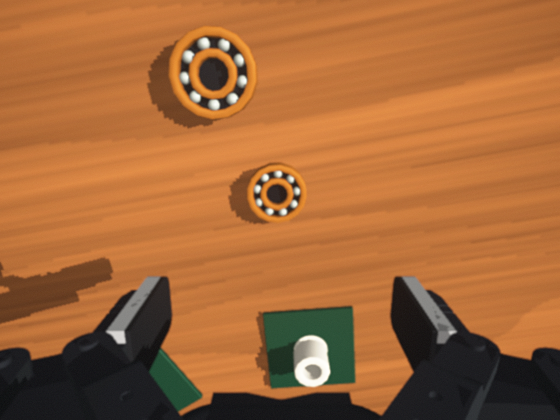

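Run:
```python
from h import *
from rig import env
c=load("w15")
l,r=unp(c,(247,194),.010),unp(c,(307,194),.010);print(np.linalg.norm(l-r), np.linalg.norm(unp(c,(169,73),.01)-unp(c,(257,73),.01)))
a=unp(c,(277,193),.014);print(a)
plan(env.observe(),(*a[:2],.006),80)
```

```text
0.04721136321084995 0.06279866267655507
[4.43069672e-01 1.05302278e-04 1.40000000e-02]
t 20.65 yaw now 79.7 tcp [0.4465 0.0029 0.1528] w 0.0852 F [0.3 0.8 1.2] | shift [ 0.28 -0.33 14.68] turn [-0.03 -0.04 -0.32]
```

```bash
python3 -m jog '[[0.3,-0.3,4.5,0,0,0,1],[0.3,-0.3,9,0,0,0,1],[0.3,-0.3,12.5,0,0,0,1],[0.3,-0.3,14.5,0,0,0,1],[0.3,-0.3,15,0,0,0,1],[0.3,-0.3,15,0,0,0,1],[0.3,-0.3,15,0,0,0,0.3],[0.3,-0.3,15,0,0,0,-1],[0.3,-0.3,15,0,0,0,-1],[0.3,-0.3,15,0,0,0,-1],[0.3,-0.3,15,0,0,0,-1]]';python3 - <<'E'
from h import *
from rig import env
snap(env,"wrist","w16")
plan(env.observe(),(.446,0,.15),80)
E
```

```text
t: 21.75
tcp_pos: [0.4438, -0.0001, 0.0047]
tool_rot: [0.285, 3.127, 0.002]
ft_force: [-6.7, 0.5, 31.2]
gripper_width: 0.0439
t 21.8 yaw now 79.6 tcp [ 4.438e-01 -1.000e-04  4.800e-03] w 0.0442 F [-6.1  0.4 30.3] | shift [ -0.24   0.07 -14.52] turn [ 0.08  0.1  -0.43]
```

View pics/w16.png

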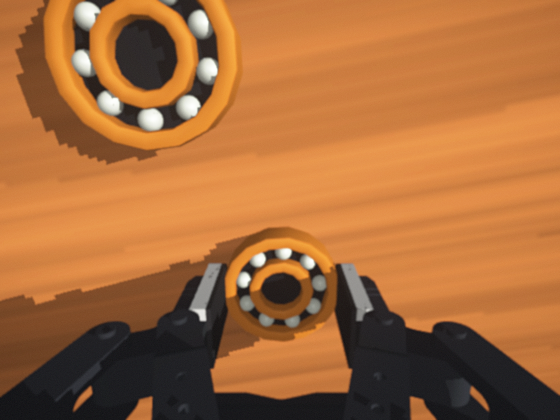

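```bash
python3 - <<'E'
from h import *
from rig import env
s=env.observe()
plan(s,(.441,-.332,.045),80)
E
python3 -m jog '[[0,0,-1,0,0,0,-1],[0,0,-4,0,0,0,-1],[0,0,-8,0,0,0,-1],[0,0,-8,0,0,0,-1]]'
```

```text
t 21.8 yaw now 79.6 tcp [ 4.438e-01 -1.000e-04  4.800e-03] w 0.0442 F [-6.1  0.4 30.3] | shift [ -5.74 -32.68  -4.06] turn [ 0.08  0.1  -0.43]
t: 22.2
tcp_pos: [0.4453, -0.0002, 0.0875]
tool_rot: [0.285, 3.122, 0.004]
ft_force: [-0.2, 2.1, -1.7]
gripper_width: 0.0435
```

```bash
python3 -m jog '[[-0.7,-4,0,0,0,0,-1],[-1.4,-8,0,0,0,0,-1],[-2.2,-12.5,0,0,0,0,-1],[-3,-17,0,0,0,0,-1],[-3.8,-21.5,0,0,0,0,-1],[-4.6,-26,0,0,0,0,-1],[-5.3,-30,0,0,0,0,-1],[-5.7,-32.7,1,0,0,0,-1],[-5.7,-32.7,3,0,0,0,-1],[-5.7,-32.7,4.5,0,0,0,-1],[-5.7,-32.7,4.5,0,0,0,-1],[-5.7,-32.7,4.5,0,0,0,-1]]';python3 - <<'E'
from h import *
from rig import env
snap(env,"wrist","w17")
plan(env.observe(),(.441,-.332,.012),80)
E
```

```text
t: 23.4
tcp_pos: [0.44, -0.3316, 0.0384]
tool_rot: [-0.284, -3.128, -0.001]
ft_force: [0.9, 0.1, -1.6]
gripper_width: 0.0442
t 23.45 yaw now 79.6 tcp [ 0.4404 -0.3318  0.0388] w 0.0433 F [ 0.9 -0.5  0.5] | shift [-0.07 -0.01  2.68] turn [ 0.    0.01 -0.36]
```

View pics/w17.png

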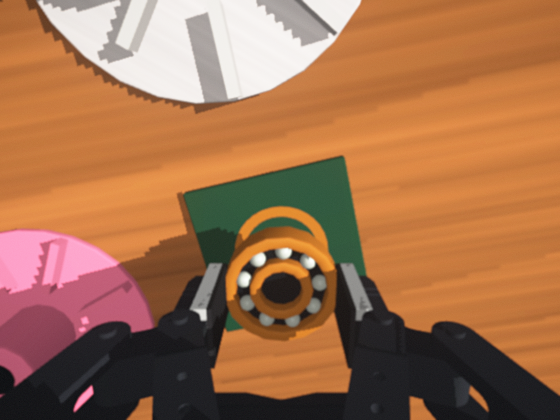

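```bash
python3 -m jog '[[0,0,1.3,0,0,0,-1],[0,0,2.3,0,0,0,-1],[0,0,2.8,0,0,0,-1],[0,0,2.8,0,0,0,-1]]'; python3 -m jog '[[0,0,0.1,0,0,0,-1],[0,0,0.1,0,0,0,-1]]'
python3 - <<'E'
from h import *
from rig import env
snap(env,"wrist","w18")
E
```

```text
t: 23.85
tcp_pos: [0.4398, -0.3317, 0.0101]
tool_rot: [-0.285, -3.128, -0.002]
ft_force: [-2.3, 3.8, 8.4]
gripper_width: 0.0439
t: 24.05
tcp_pos: [0.4398, -0.3318, 0.0099]
tool_rot: [-0.285, -3.128, -0.002]
ft_force: [-6.4, 8.0, 28.4]
gripper_width: 0.0438
```

View pics/w18.png

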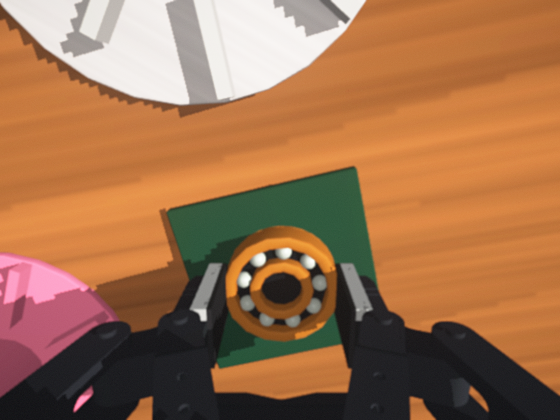

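Centred and in contact. Open only partway near the pink fan, then rise.

```bash
python3 -m jog '[[0,0,-0.1,0,0,0,-1],[0,0,-0.1,0,0,0,0.2],[0,0,-0.1,0,0,0,0.4],[0,0,-0.1,0,0,0,0.4],[0,0,-0.1,0,0,0,0.5],[0,0,-1,0,0,0,0.5],[0,0,-5,0,0,0,1],[0,0,-9,0,0,0,1],[0,0,-13,0,0,0,1],[0,0,-14,0,0,0,1],[0,0,-14,0,0,0,1]]';python3 - <<'E'
from h import *
from rig import env
snap(env,"wrist","w19");s=env.observe();print(s["gripper_width"])
plan(s,(.45,.60,.2),80)
E
```

```text
t: 25.2
tcp_pos: [0.4409, -0.3327, 0.1513]
tool_rot: [0.285, 3.125, -0.001]
ft_force: [-0.1, 0.5, -0.3]
gripper_width: 0.0856
0.0853926956665699
t 25.25 yaw now 79.6 tcp [ 0.4403 -0.3322  0.1498] w 0.0854 F [-0.3  0.9 -1. ] | shift [15.86 91.86 -5.04] turn [-0.    0.08 -0.4 ]
```

View pics/w19.png

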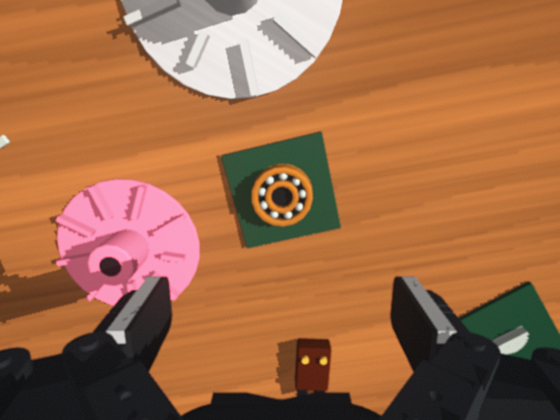

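Run:
```python
from h import *
from rig import env
snap(env,"top","t20");snap(env,"side","s20")
im=cv2.imread("pics/t20.png");cv2.imwrite("pics/t20c.png",cv2.resize(im[110:290,80:400],None,fx=2.5,fy=2.5,interpolation=cv2.INTER_CUBIC))
```

```text
(no output)
```

View pics/t20c.png

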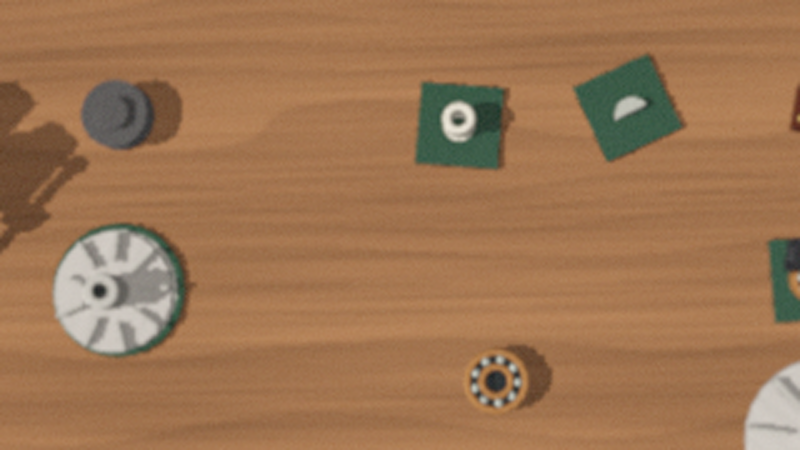

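View pics/s20.png

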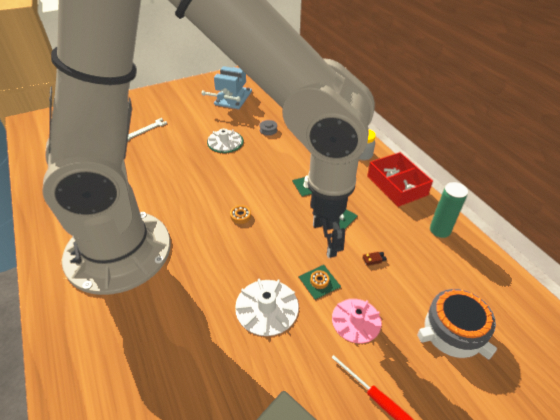

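Run:
```python
from h import *
for nm,guess,z in [("t20",(.4438,.3365,.009),.009),("w14",(.4438,.3365,.009),.009)]:
  c=load(nm);im=cv2.imread(f"pics/{nm}.png");h=cv2.cvtColor(im,cv2.COLOR_BGR2HSV);H,S,V=cv2.split(h)
  for lab,m,zz in [("fan",(S<60)&(V>100),.009),("all",((S<60)&(V>100))|((H>55)&(H<95)&(S>60)),.005)]:
    b,st,ce=blob(im,m,proj(c,guess));k,_=cv2.findContours(b.astype(np.uint8),cv2.RETR_EXTERNAL,cv2.CHAIN_APPROX_NONE);k=max(k,key=len)
    w=np.array([unp(c,q[0],zz)[:2] for q in k.astype(float)],np.float32);h_=cv2.convexHull(w)
    print(nm,lab,cv2.fitEllipse(h_),cv2.minAreaRect(w),cv2.minEnclosingCircle(w))
c=load("w14");print("hub",unp(c,(279.5,206),.044)); c=load("t20");print("hub",unp(c,(80+99/2.5,110+291/2.5),.044))
```

```text
t20 fan ((0.4436424672603607, 0.33826056122779846), (0.12063837796449661, 0.12447109818458557), 27.07221794128418) ((0.44383591413497925, 0.33831095695495605), (0.1197701096534729, 0.12308892607688904), 43.6186637878418) ((0.4432350695133209, 0.33832043409347534), 0.06293085217475891)
t20 all ((0.4438576102256775, 0.3374153673648834), (0.12476815283298492, 0.12796588242053986), 23.990734100341797) ((0.4445815980434418, 0.3378261923789978), (0.12615114450454712, 0.12314735352993011), 89.6816635131836) ((0.4452088475227356, 0.33822494745254517), 0.06524983048439026)
w14 fan ((0.4418866038322449, 0.3375343978404999), (0.1183532252907753, 0.12017461657524109), 23.994476318359375) ((0.4419822692871094, 0.337589830160141), (0.11766021698713303, 0.1194797158241272), 23.536808013916016) ((0.4416607916355133, 0.3373081088066101), 0.0605551116168499)
w14 all ((0.44303807616233826, 0.3348941504955292), (0.12690141797065735, 0.1273764818906784), 14.651331901550293) ((0.44306349754333496, 0.33495235443115234), (0.1264650672674179, 0.12740015983581543), 20.041486740112305) ((0.4431171715259552, 0.33493804931640625), 0.06406491994857788)
hub [0.44144589 0.33874791 0.044     ]
hub [0.44140992 0.34023847 0.044     ]
```

```bash
python3 -m jog '[[0,0,0,0,0,0,1],[0,0,0,0,0,0,1],[0,0,0,0,0,0,1]]'
python3 - <<'E'
from rig import env
print(env.finish_job())
E
```

```text
t: 25.65
tcp_pos: [0.4397, -0.3322, 0.1486]
tool_rot: [-0.285, -3.127, -0.0]
ft_force: [0.0, -0.6, -1.0]
gripper_width: 0.0855
the job is handed in; nothing more can be done
None
```

I put the spacer, key, smaller white fan and 47 mm bearing on their own pads, let go of everything, and handed the job in at about 25.7 s of the 96 s. The gripper was open, with the fingertips about 15 cm above the counter. The interface gave no verdict.

| Part | Last check |
|---|---|
| Spacer | Upright, about 2 mm from its pad centre. |
| Key | Judged by eye: flat, lying along its half-moon and near the pad centre. |
| Fan | About 2–4 mm off centre (limit 12 mm). |
| Bearing | Measured 47 mm across before I gripped it. Judged by eye: flat and in the middle of its pad. |

- **Left alone:** the pulley and brush holder looked unmoved in the last pictures, and I did not touch the pink fan, the larger fan or the larger bearing.
- **Disagreement:** the overhead and wrist cameras differed by about 1–3 mm on the fan and its pad.
- **Contact force:** the highest wrist force I read was about 35 N, when setting the spacer down (limit 120 N).

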